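Draw the sharpening stone out from under the stack in the stock crate

ROBOT

A 7-joint arm with a two-finger parallel gripper is mounted at the origin on a cart in front of the work surface, level with it; the furniture and walls round the work are solid. World frame = base frame: x ahead of the robot, y to its left, z up, the work surface at z = 0. Lengths are in m, angles in rad, forces in N, time in s.
With the tool pointing down it reaches from about 0.4 to 0.875 m from the base axis. Payload 6.5 kg.
Tool frame: the origin (TCP) lies between the finger pads; the fingertips stand 22 mm ahead of it and the grasp point (between the pads) lies 3 mm ahead of it; z points along the fingers, y is the line along which they close (so a half turn about z gives the same grasp; the last joint's range is limited). The gripper opens to 85 mm and grips with 20 to 120 N. Pads are 22 mm wide; open, the fingers measure 114 mm over their backs; the gripper's body (76 mm by 85 mm) begins 54 mm behind the grasp point. The pads swing forward as they close: fully open they stand 13 mm farther back than shut.
Start: joints at [1.184, 0.536, -0.004, 1.538, 0.003, 1.067, -0.071], TCP at [0.205, -0.617, 0.253] pointing down, gripper open.
Joint ranges: [-2.7, 2.7], [-0.37, 2.16], [-1.27, 1.26], [0.24, 2.4], [-1.31, 4.45], [0.19, 1.91], [-2.76, 2.76]. Speed limits (rad/s): [2.39, 2.39, 3.14, 3.14, 3.14, 3.14, 3.14].

INTERFACE

Orientations are given as a rotation vector (axis times angle).
In Python, from plant import telemetry, read_camera, camera_info, ticket gives the robot as it stands.
- The arm moves only by the tool move_arm, never from a script. Its argument "commands" is a list that holds one entry, the list of rows, each a list of 6 numbers: the shift along the world's x, y, z in units of 0.1 m (1.0 is 0.1 m), then the turn, a rotation vector about the world's x, y, z in units of 45 degrees (1.0 is 45 degrees). A call has exactly 10 rows; each row is the pose to reach, as a shift and turn from the pose commanded when the call began; what a row does not reach only later rows make up. A row lasts 1/8 s, in which the tool goes at most 62.5 mm and 10.7 degrees, less where a joint would pass 70% of its speed; a pose out of reach is approached as far as the arm can. A call with a number of a shift or a turn outside -1 to 1 is refused whole. A call with a gripper value outside its range is refused whole. "claw" is the closure, from 0 (fully open) to 1 (shut), set as the call begins (left out, the last holds). The fingers move at their own pace and stop on an object; "newtons" is the grip in N (left out, the last holds). Time passes only in rows, so rows that repeat a pose let the fingers close, or fill a call up. It gives the time, the measured TCP pose, the force, the opening and the grip force at its end, in the units of the state.
- telemetry.get_obs(): the state, without advancing time (a new reading comes with each control period).
- read_camera(name): name is "scene" or "top" or "wrist"; returns the picture (384x512x3 uint8, red, green, blue); there is no depth.
- camera_info(name): a dict with "mtx" (3x3 intrinsics, pixels), "T" (4x4, takes a point from camera to world coordinates). Camera axes: x right, y down, z forward; pixel columns grow to the right and rows downward; lengths in m; the calibration is good to about 2 mm. The wrist camera is an equidistant fisheye: a pixel r from the principal point sees the ray r / f radians off the axis. A picture is of the moment at which its call begins: read the wrist's pose just before it. camera_info takes no time and is no camera call; for the wrist camera it gives the pose at the moment of the call.
- ticket.close_job(): hands the job in; it is judged then, once.
The state is a dict: "t": time; "qpos": joint angles; "qvel": joint speeds; "joint_torque": joint torques, N m; "eef_pos": TCP position; "orientation": TCP orientation; "contact_force": force on the tool from outside, world axes, zero at the start; "ft_torque": the same for the moment, N m; "width": opening from 0.0 (shut) to 1.0 (fully open); "gripper_force": force on a finger pad.
Only numpy, scipy, OpenCV 4.12 (cv2) and the standard library are available. Lean on these libraries where they do the work, as an engineer would, in place of code of your own. Each camera call takes 0.05 s, during which the arm holds its last target. There are 200 camera calls.

TASK

The white sharpening stone lies at the bottom of one bay of the two-bay wooden stock crate, under a tower of blocks, boxed in so that only the top of its front end can be touched. Draw it out along its channel under the crate's front bar, then lay it flat and lengthwise on the stone rest, pushed up against the stop at the rest's far end. The stone is brittle, so press and grip it gently; leave the towers of blocks in both bays standing and the wooden bar in the other bay where it is.

Things in the scene. Friction and masses are not known exactly. Their poses are not given: they have to be found in the camera images.
- stone: white sharpening stone, plain bar 40 x 172 x 22 mm, 0.30 to 0.50 kg; origin at the centre of its underside, long side along its own y, z up. It lies lengthwise in a channel of one bay of the crate (left or right), the wooden bar in the other. Stone on crate slides at little over a third of the friction of other surfaces. Brittle: over 90 N of finger force on it (both fingers added) is rough
- stone_nose (a point): top edge of the stone's front end (stone y = +86 mm, z = 22 mm), at first 37 to 53 mm in front of the front bar. No finger fits beside the stone in its channel, but it can be dragged by a fingertip pressed on its top (some 10 to 20 N; pressed too lightly it slips), in strokes of about 50 mm between front bar and apron end
- bar: dark wooden bar with well-rounded edges, 40 x 172 x 22 mm, in the channel of the other bay; origin and axes as for the stone. To be left alone
- crate: fixed two-bay wooden crate, 142 mm wide (y). Origin on the bench on its middle line; -x is its front, towards the robot. Bays centred on y = +33 and -33 mm, 59 mm wide, x = -30 to +98 mm, wall tops at z = 67 mm. Along each runs a channel 43 mm wide, floor at z = 5 mm, between ledges at z = 23.5 mm, on to which the blocks drop 4 mm when the stone (top at z = 27 mm) is gone
- slot (a point): middle of the crate's front bar (crate x = -38 to -30 mm, z = 31 to 67 mm, full width), at the height of its lower edge. It keeps the blocks back; the channels pass beneath it
- apron (a point): middle of the front edge of the crate's apron, at bench height (crate x = -120 mm): the channels run on from the front bar to here, between cheeks 26 mm high. Beyond is the bench (z = 0 to 3 mm, there are thin mats), where the stone's sides are free
- rest: fixed stone rest: board 200 x 58 mm, 8 mm thick, origin on the bench under its centre, x along its length away from the robot, z up. A stone against the stop has its centre at x = +4 mm, y = 0
- stop (a point): foot of the stop's face (rest x = +90 mm, z = 8 mm): a batten across the far end of the rest, 10 mm thick, its top at z = 19 mm
- low_l: reddish-brown wooden block 30 x 56 x 22 mm, lowest of the tower of three just behind the front bar in the left bay (crate y = +33 mm); it lies across the channel on the stone or bar, and slides with it as far as the front bar; origin at the centre of its underside, y along the 56 mm, z up
- mid_l: a like block 30 x 56 x 22 mm, second of that tower in the left bay (crate y = +33 mm); origin and axes alike
- top_l: pale grooved block 22 x 36 x 15 mm, top of that tower in the left bay (crate y = +33 mm), its top 87 mm above the bench; origin and axes alike
- back_l: reddish-brown block 30 x 56 x 22 mm lying singly across the channel at the back of the left bay (crate y = +33 mm); it rides forward with the stone till it meets the tower; origin and axes alike
- low_r: reddish-brown wooden block 30 x 56 x 22 mm, lowest of the tower of three just behind the front bar in the right bay (crate y = -33 mm); it lies across the channel on the stone or bar, and slides with it as far as the front bar; origin at the centre of its underside, y along the 56 mm, z up
- mid_r: a like block 30 x 56 x 22 mm, second of that tower in the right bay (crate y = -33 mm); origin and axes alike
- top_r: pale grooved block 22 x 36 x 15 mm, top of that tower in the right bay (crate y = -33 mm), its top 87 mm above the bench; origin and axes alike
- back_r: reddish-brown block 30 x 56 x 22 mm lying singly across the channel at the back of the right bay (crate y = -33 mm); it rides forward with the stone till it meets the tower; origin and axes alike

How it is judged:
By the outcome, as a careful person would: the job done as asked, in the order asked, and still so for the second after the job is handed in, with the robot touching nothing.
It also fails if it takes over 69 s, if anything falls off the work surface, if the arm or the gripper's body presses on something with over 40 N, if the wrist force passes 120 N, or if a joint passes its speed limit or range.

## Working session

There is one attempt and no reset: what is moved stays moved. The work goes in short steps, Python scripts to look and compute and a tool call to move; the robot and the scene stay as the last step left them, time stands still between calls to the robot, and variables do not carry over. Pictures are saved under pics/ and viewed, at most 10 in all, crops included, and the job is handed in when it is done.

Besides the shell and the picture viewer there is one more tool, called after ">>>" by a JSON object that holds its "fn" and its "kwargs", one argument or row to a line. move_arm: Moves the arm, as the interface text tells. Shifts and turns lie within -1 to 1; 1 stands for 0.1 m of shift or 45 degrees of turn. Its arguments: {"type":"object","properties":{"commands":{"type":"array","items":{"type":"array","items":{"type":"array","items":{"type":"number"}}}},"claw":{"type":"number"},"newtons":{"type":"number"}},"required":["commands"]}

```bash
mkdir -p pics; ls
python3 - <<'E'
from plant import telemetry, read_camera, camera_info
import cv2,numpy as np
np.set_printoptions(precision=4,suppress=True)
o=telemetry.get_obs();print({k:np.round(v,3) for k,v in o.items()})
for n in("scene","top"):
    im=read_camera(n);cv2.imwrite(f"pics/{n}0.png",im[:,:,::-1])
    i=camera_info(n);print(n,i["mtx"],i["T"])
E
```

```text
pics
{'t': np.float64(0.0), 'qpos': array([ 1.184,  0.537, -0.004,  1.539,  0.003,  1.067, -0.071]), 'qvel': array([-0.001, -0.002, -0.002,  0.002, -0.001,  0.   ,  0.001]), 'joint_torque': array([ -0.   , -58.341,   1.049, -25.911,   0.012,   0.009,  -0.   ]), 'eef_pos': array([ 0.205, -0.616,  0.252]), 'orientation': array([-3.1  , -0.502,  0.001]), 'contact_force': array([-0.235, -0.558,  0.017]), 'ft_torque': array([-0.004,  0.013,  0.041]), 'gripper_force': np.float64(0.0), 'width': np.float64(0.999)}
scene [[410.069    0.     251.8111]
 [  0.     410.069  198.46  ]
 [  0.       0.       1.    ]] [[ 0.5998 -0.5921  0.5382  0.1481]
 [-0.8    -0.4543  0.3919  0.0379]
 [ 0.0125 -0.6656 -0.7462  0.7164]
 [ 0.      0.      0.      1.    ]]
top [[433.3523   0.     252.7308]
 [  0.     433.3523 192.6081]
 [  0.       0.       1.    ]] [[ 0.145  -0.963   0.2274  0.4078]
 [-0.9894 -0.1427  0.0265  0.347 ]
 [ 0.0069 -0.2288 -0.9734  0.9054]
 [ 0.      0.      0.      1.    ]]
```

View pics/scene0.png

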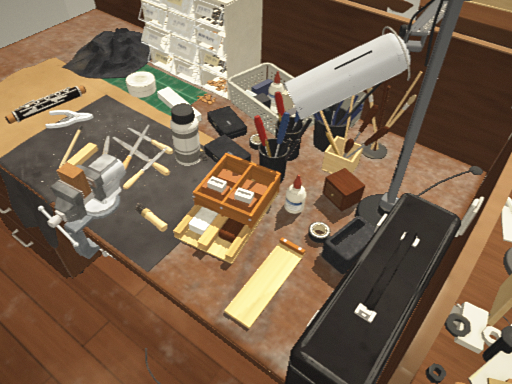

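View pics/top0.png

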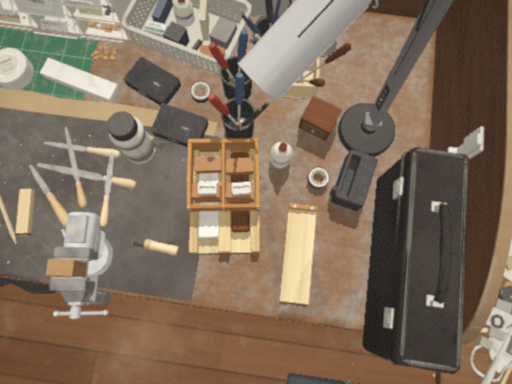

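The scene shows the crate with white stone in the left bay (top view stone nose ~(208,225)), the dark bar in the right bay (~(240,220)), and the rest at ~(298,255) with its stop at ~(302,207). Next are enlarged crops for pixel picking.

```bash
python3 - <<'E'
import cv2
a=cv2.imread("pics/top0.png")[130:314,180:330]; b=cv2.imread("pics/scene0.png")[145:335,165:325]
A=cv2.resize(a,None,fx=2.6,fy=3.2,interpolation=cv2.INTER_CUBIC)
A=cv2.resize(a,None,fx=3,fy=3,interpolation=cv2.INTER_CUBIC);B=cv2.resize(b[:, :],None,fx=3,fy=3,interpolation=cv2.INTER_CUBIC)
cv2.imwrite("pics/ctop.png",A);cv2.imwrite("pics/cscene.png",B)
E
cat > h.py <<'E'
import numpy as np
from plant import telemetry, read_camera, camera_info
np.set_printoptions(precision=4,suppress=True)
def ray(n,uv,info=None):
    i=info or camera_info(n);K=i["mtx"];T=np.array(i["T"])
    x=(uv[0]-K[0][2])/K[0][0];y=(uv[1]-K[1][2])/K[1][1]
    if n=="wrist":
        r=np.hypot(x,y);s=np.sin(r)/max(r,1e-9);d=np.array([x*s,y*s,np.cos(r)])
    else: d=np.array([x,y,1.])
    d=T[:3,:3]@d
    return T[:3,3],d/np.linalg.norm(d)
def onz(n,uv,z,info=None):
    o,d=ray(n,uv,info);return o+d*(z-o[2])/d[2]
def tri(rs):
    A=sum(np.eye(3)-np.outer(d,d) for o,d in rs);b=sum((np.eye(3)-np.outer(d,d))@o for o,d in rs)
    p=np.linalg.solve(A,b);return p,max(np.linalg.norm(np.cross(p-o,d)) for o,d in rs)
def proj(n,p,info=None):
    i=info or camera_info(n);T=np.array(i["T"]);K=i["mtx"];c=T[:3,:3].T@(np.asarray(p)-T[:3,3])
    if n=="wrist":
        r=np.arctan2(np.hypot(c[0],c[1]),c[2]);s=r/max(np.hypot(c[0],c[1]),1e-9);x,y=c[0]*s,c[1]*s
    else: x,y=c[0]/c[2],c[1]/c[2]
    return np.array([K[0][0]*x+K[0][2],K[1][1]*y+K[1][2]])
E
```

```text
(no output)
```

View pics/ctop.png

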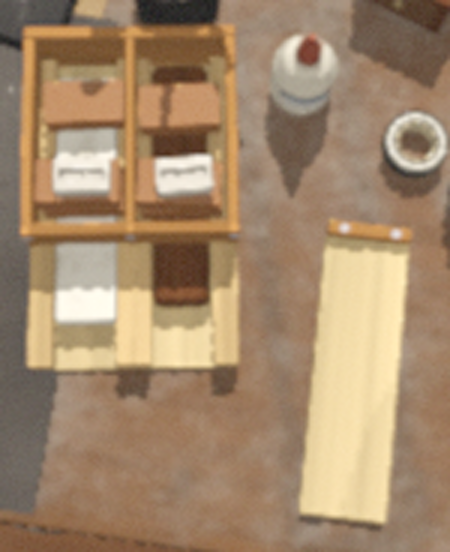

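View pics/cscene.png

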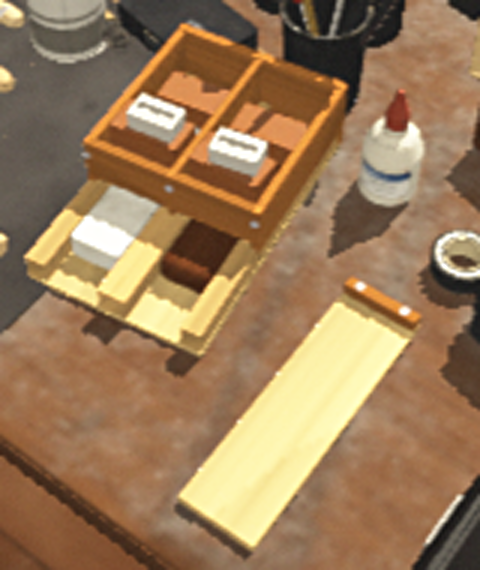

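Crops show: stone nose front in crop-top at (56–115, 322), crate front top corners (22,236)/(237,236), apron corners (27,367)/(237,367), and rest near corners (299,515)/(385,523). In crop-scene the same points are (75,232), (85,143)/(263,213), (25,262)/(203,352), and (180,498)/(250,550).

Run:
```python
from h import *
it,is_=camera_info("top"),camera_info("scene")
P={"front_l_top":((22,236),(85,145)),"front_r_top":((237,236),(263,215)),"back_l_top":((25,28),(183,27)),"back_r_top":((235,28),(348,84)),
"apron_l":((27,366),(25,262)),"apron_r":((238,366),(203,352)),"rest_nl":((299,514),(180,498)),"rest_nr":((385,521),(250,548)),
"stop_fl":((331,219),(347,280)),"stop_fr":((412,225),(419,317)),"stone_nl_top":((56,318),(75,232)),"stone_nr_top":((115,320),(118,247))}
for k,(a,b) in P.items():
    a=((a[0]+.5)/3-.5+180,(a[1]+.5)/3-.5+130);b=((b[0]+.5)/3-.5+165,(b[1]+.5)/3-.5+145)
    print(k,*tri([ray("top",a,it),ray("scene",b,is_)]))
i=camera_info("wrist");print(i)
```

```text
front_l_top [0.5553 0.4935 0.0607] 0.0012968671458186644
front_r_top [0.5765 0.3515 0.0655] 0.0032042649679523438
back_l_top [0.6988 0.5186 0.0585] 0.0003244457928827324
back_r_top [0.7176 0.3748 0.0668] 0.0010591908562777145
apron_l [0.4745 0.4822 0.0154] 0.0007490509415231002
apron_r [0.4969 0.3396 0.0051] 0.001381686377826513
rest_nl [0.405  0.2848 0.0038] 0.0016193349126389334
rest_nr [0.407  0.2286 0.0042] 0.0007858821089681073
stop_fl [0.6054 0.2917 0.0107] 0.0017923857394648145
stop_fr [0.6098 0.2346 0.01  ] 0.001568228833191272
stone_nl_top [0.5092 0.4661 0.0269] 0.0018226250416694843
stone_nr_top [0.5117 0.4257 0.0387] 0.0011595148056981446
{'mtx': array([[297.3186,   0.    , 257.9064],
       [  0.    , 297.3186, 182.5753],
       [  0.    ,   0.    ,   1.    ]]), 'T': array([[ 0.3164, -0.9063, -0.2802,  0.2754],
       [-0.9486, -0.3029, -0.0915, -0.5932],
       [-0.0019,  0.2947, -0.9556,  0.3725],
       [ 0.    ,  0.    ,  0.    ,  1.    ]])}
```

Run:
```python
from h import *
it,is_=camera_info("top"),camera_info("scene")
for k,a,b in [("box far-left top",(405,152),(405,195)),("box near-left",(383,346),(292,346)),("box far right",(466,158),(458,237)),("clasp",(398,187),(362,314)),("lamp low end",(255,85),(295,108)),("lamp far",(365,5),(400,60)),("lamp base",(366,130),(375,212))]:
    print(k,*tri([ray("top",a,it),ray("scene",b,is_)]))
from scipy.optimize import least_squares
f=lambda l:[((u+.5)/3-.5+c,(v+.5)/3-.5+d) for (u,v),(c,d) in l]
T,S=(180,130),(165,145)
def fit(obs,x0):
    pw=lambda q,m:np.array([q[0]+np.cos(q[2])*m[0]-np.sin(q[2])*m[1],q[1]+np.sin(q[2])*m[0]+np.cos(q[2])*m[1],m[2]])
    def res(q): return np.concatenate([proj(n,pw(q,m),it if n=="top" else is_)-((np.array(p)+.5)/3-.5+(T if n=="top" else S)) for n,m,p in obs])
    r=least_squares(res,x0,loss="soft_l1");print(r.x,np.degrees(r.x[2]));print(r.fun.reshape(-1,2));return r.x
c=[]
for m,a,b in [((-.038,.071,.067),(22,236),(85,145)),((-.038,-.071,.067),(237,236),(263,215)),((-.12,.071,.013),(27,366),(25,262)),((-.12,-.071,.013),(238,366),(203,352))]:
    c+= [("top",m,a),("scene",m,b)]
fit(c,[.6,.43,.15])
c=[]
for m,a,b in [((-.1,.029,.008),(299,514),(180,498)),((-.1,-.029,.008),(385,521),(250,548)),((.1,.029,.019),(331,219),(347,280)),((.1,-.029,.019),(412,225),(419,317))]:
    c+= [("top",m,a),("scene",m,b)]
fit(c,[.5,.26,.03])
```

```text
box far-left top [0.6884 0.1108 0.1927] 0.005922962798837309
box near-left [0.3599 0.1218 0.1711] 0.001259365291849874
box far right [ 0.7006 -0.0025  0.1556] 0.004448112778752421
clasp [ 0.6737  0.0569 -0.1226] 0.04724170511143632
lamp low end [0.7668 0.3872 0.2076] 0.004287696526423538
lamp far [0.863  0.2327 0.3267] 0.003554485558369079
lamp base [0.7784 0.1558 0.0338] 0.006456499983039494
[0.6028 0.4277 0.1448] 8.297612386172284
[[ 0.5569 -0.8033]
 [-0.6177 -1.5629]
 [ 0.9841 -0.6601]
 [-2.0249  0.0459]
 [ 1.1649  0.3183]
 [ 0.1195  1.3164]
 [ 0.1794  0.4092]
 [-1.7508 -1.2776]]
[0.5048 0.2596 0.032 ] 1.8308202462095022
[[ 0.3561 -0.0233]
 [-1.5745 -0.665 ]
 [ 0.4296  1.0137]
 [ 0.5107 -0.1083]
 [-0.477   0.4184]
 [ 0.6156 -2.0749]
 [ 0.1663  1.5379]
 [ 0.4539 -1.1728]]
```

>>> {"fn": "move_arm", "kwargs": {
  "commands": [
    [[0.1,0.1,0.1,0,0,-0.02],[0.2,0.2,0.2,0,0,-0.04],[0.3,0.3,0.3,0,0,-0.06],[0.4,0.4,0.4,0,0,-0.09],[0.5,0.5,0.5,0,0,-0.11],[0.6,0.6,0.6,0,0,-0.13],[0.7,0.7,0.7,0,0,-0.15],[0.8,0.8,0.8,0,0,-0.18],[0.9,0.9,0.9,0,0,-0.2],[1,1,1,0,0,-0.22]]
  ],
  "claw": 1,
  "newtons": 30
}}

```text
t: 1.35
eef_pos: [0.3061, -0.5157, 0.3545]
orientation: [3.132, 0.232, 0.001]
contact_force: [0.5, 0.2, -0.8]
width: -0.003
gripper_force: 0.0
```

>>> {"fn": "move_arm", "kwargs": {
  "commands": [
    [[0.1,0.1,0,0,0,0],[0.2,0.2,0,0,0,0],[0.3,0.3,0,0,0,0],[0.4,0.4,0,0,0,0],[0.5,0.5,0,0,0,0],[0.6,0.6,0,0,0,0],[0.7,0.7,0,0,0,0],[0.8,0.8,0,0,0,0],[0.9,0.9,0,0,0,0],[1,1,0,0,0,0]]
  ]
}}

```text
t: 2.6
eef_pos: [0.4057, -0.4161, 0.3533]
orientation: [3.133, 0.232, 0.0]
contact_force: [-0.0, -0.3, 0.4]
width: 0.001
gripper_force: 0.0
```

>>> {"fn": "move_arm", "kwargs": {
  "commands": [
    [[0.1,0.1,0,0,0,0],[0.2,0.2,0,0,0,0],[0.3,0.3,0,0,0,0],[0.4,0.4,0,0,0,0],[0.5,0.5,0,0,0,0],[0.6,0.6,0,0,0,0],[0.7,0.7,0,0,0,0],[0.8,0.8,0,0,0,0],[0.9,0.9,0,0,0,0],[1,1,0,0,0,0]]
  ]
}}

```text
t: 3.85
eef_pos: [0.5056, -0.3162, 0.3533]
orientation: [3.133, 0.232, -0.0]
contact_force: [0.0, -0.0, -0.2]
width: -0.003
gripper_force: 0.0
```

>>> {"fn": "move_arm", "kwargs": {
  "commands": [
    [[0,0.1,0,0,0,0],[0,0.2,0,0,0,0],[0,0.3,0,0,0,0],[0,0.4,0,0,0,0],[0,0.5,0,0,0,0],[0,0.6,0,0,0,0],[0,0.7,0,0,0,0],[0,0.8,0,0,0,0],[0,0.9,0,0,0,0],[0,1,0,0,0,0]]
  ]
}}

```text
t: 5.1
eef_pos: [0.505, -0.2162, 0.3533]
orientation: [-3.133, -0.232, -0.0]
contact_force: [0.4, 0.7, 0.0]
width: -0.002
gripper_force: 0.0
```

>>> {"fn": "move_arm", "kwargs": {
  "commands": [
    [[0,0.1,0,0,0,0],[0,0.2,0,0,0,0],[0,0.3,0,0,0,0],[0,0.4,0,0,0,0],[0,0.5,0,0,0,0],[0,0.6,0,0,0,0],[0,0.7,0,0,0,0],[0,0.8,0,0,0,0],[0,0.9,0,0,0,0],[0,1,0,0,0,0]]
  ]
}}

```text
t: 6.35
eef_pos: [0.5049, -0.1161, 0.3533]
orientation: [-3.133, -0.232, 0.0]
contact_force: [-0.3, 0.7, 0.2]
width: -0.002
gripper_force: 0.0
```

>>> {"fn": "move_arm", "kwargs": {
  "commands": [
    [[0,0.1,0,0,0,0],[0,0.2,0,0,0,0],[0,0.3,0,0,0,0],[0,0.4,0,0,0,0],[0,0.5,0,0,0,0],[0,0.6,0,0,0,0],[0,0.7,0,0,0,0],[0,0.8,0,0,0,0],[0,0.9,0,0,0,0],[0,1,0,0,0,0]]
  ]
}}

```text
t: 7.6
eef_pos: [0.505, -0.0162, 0.3533]
orientation: [-3.133, -0.232, -0.0]
contact_force: [0.9, 0.5, -1.2]
width: -0.0
gripper_force: 0.0
```

>>> {"fn": "move_arm", "kwargs": {
  "commands": [
    [[0,0.1,0,0,0,0],[0,0.2,0,0,0,0],[0,0.3,0,0,0,0],[0,0.4,0,0,0,0],[0,0.5,0,0,0,0],[0,0.6,0,0,0,0],[0,0.7,0,0,0,0],[0,0.8,0,0,0,0],[0,0.9,0,0,0,0],[0,1,0,0,0,0]]
  ]
}}

```text
t: 8.85
eef_pos: [0.505, 0.0839, 0.3533]
orientation: [-3.133, -0.232, -0.0]
contact_force: [-0.1, -0.2, -0.8]
width: -0.001
gripper_force: 0.0
```

>>> {"fn": "move_arm", "kwargs": {
  "commands": [
    [[0,0.1,0,0,0,0],[0,0.2,0,0,0,0],[0,0.3,0,0,0,0],[0,0.4,0,0,0,0],[0,0.5,0,0,0,0],[0,0.6,0,0,0,0],[0,0.7,0,0,0,0],[0,0.8,0,0,0,0],[0,0.9,0,0,0,0],[0,1,0,0,0,0]]
  ]
}}

```text
t: 10.1
eef_pos: [0.505, 0.1838, 0.3533]
orientation: [-3.133, -0.232, 0.0]
contact_force: [-0.3, -0.6, 0.5]
width: 0.001
gripper_force: 0.0
```

>>> {"fn": "move_arm", "kwargs": {
  "commands": [
    [[0,0.1,0,0,0,0],[0,0.2,0,0,0,0],[0,0.3,0,0,0,0],[0,0.4,0,0,0,0],[0,0.5,0,0,0,0],[0,0.6,0,0,0,0],[0,0.7,0,0,0,0],[0,0.8,0,0,0,0],[0,0.9,0,0,0,0],[0,1,0,0,0,0]]
  ]
}}

```text
t: 11.35
eef_pos: [0.505, 0.2839, 0.3533]
orientation: [-3.133, -0.232, 0.0]
contact_force: [0.3, -0.3, 0.0]
width: -0.003
gripper_force: 0.0
```

>>> {"fn": "move_arm", "kwargs": {
  "commands": [
    [[0.05,0.1,-0.1,0,0,0],[0.08,0.2,-0.2,0,0,0],[0.1,0.3,-0.3,0,0,0],[0.12,0.4,-0.4,0,0,0],[0.15,0.5,-0.5,0,0,0],[0.2,0.6,-0.6,0,0,0],[0.25,0.7,-0.7,0,0,0],[0.3,0.8,-0.8,0,0,0],[0.35,0.9,-0.9,0,0,0],[0.38,1,-1,0,0,0]]
  ]
}}

```text
t: 12.6
eef_pos: [0.5434, 0.3837, 0.2525]
orientation: [3.133, 0.232, -0.0]
contact_force: [-0.0, -0.9, 0.0]
width: 0.006
gripper_force: 0.0
```

Run:
```python
from h import *
import cv2
i=camera_info("wrist");im=read_camera("wrist");np.savez("w1.npz",**i);cv2.imwrite("pics/w1.png",im[:,:,::-1]);print(i["T"],telemetry.get_obs()["qpos"],telemetry.get_obs()["eef_pos"])
for c in((.603,.428,np.radians(8.4)),):
    for m in [(-.038,.071,.067),(-.038,-.071,.067),(-.12,.071,.026),(-.12,-.071,.026),(-.12,.0545,.005),(-.12,.0115,.005)]:
        print(m,proj("wrist",[c[0]+np.cos(c[2])*m[0]-np.sin(c[2])*m[1],c[1]+np.sin(c[2])*m[0]+np.cos(c[2])*m[1],m[2]],i))
```

```text
[[ 0.1483 -0.945  -0.2915  0.617 ]
 [-0.9889 -0.1418 -0.0434  0.3944]
 [-0.0003  0.2947 -0.9556  0.3726]
 [ 0.      0.      0.      1.    ]] [-0.4042  0.6039 -0.4256  1.4747  0.262   1.121  -2.2994] [0.5425 0.3848 0.2511]
(-0.038, 0.071, 0.067) [159.0882 140.3176]
(-0.038, -0.071, 0.067) [292.2046 139.1987]
(-0.12, 0.071, 0.026) [174.4931 198.8837]
(-0.12, -0.071, 0.026) [286.3948 199.5252]
(-0.12, 0.0545, 0.005) [190.3935 193.5808]
(-0.12, 0.0115, 0.005) [222.2156 193.7924]
```

View pics/w1.png

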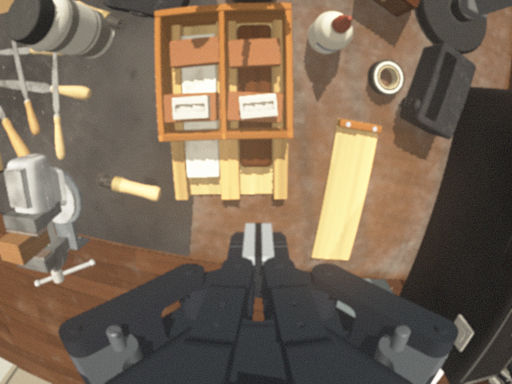

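>>> {"fn": "move_arm", "kwargs": {
  "commands": [
    [[0,0.1,-0.1,0,0,0],[0,0.2,-0.2,0,0,0],[0,0.3,-0.3,0,0,0],[0,0.4,-0.4,0,0,0],[0.01,0.5,-0.5,0,0,0],[0.01,0.6,-0.6,0,0,0],[0.01,0.69,-0.7,0,0,0],[0.01,0.69,-0.8,0,0,0],[0.01,0.69,-0.9,0,0,0],[0.01,0.69,-1,0,0,0]]
  ]
}}

```text
t: 13.9
eef_pos: [0.5442, 0.4516, 0.1526]
orientation: [3.133, 0.231, 0.0]
contact_force: [-0.9, -0.7, -0.3]
width: -0.004
gripper_force: 0.0
```

>>> {"fn": "move_arm", "kwargs": {
  "commands": [
    [[0,0,-0.12,0,0,0],[0,0,-0.24,0,0,0],[0,0,-0.36,0,0,0],[0,0,-0.48,0,0,0],[0,0,-0.6,0,0,0],[0,0,-0.7,0,0,0],[0,0,-0.8,0,0,0],[0,0,-0.9,0,0,0],[0,0,-0.97,0,0,0],[0,0,-0.99,0,0,0]]
  ]
}}

```text
t: 15.15
eef_pos: [0.5438, 0.452, 0.0537]
orientation: [3.133, 0.232, -0.001]
contact_force: [-0.7, 1.0, 0.8]
width: 0.001
gripper_force: 0.0
```

Run:
```python
from h import *
import cv2
i=camera_info("wrist");im=read_camera("wrist");cv2.imwrite("pics/w2.png",cv2.resize(im[60:300,100:400,::-1],None,fx=2.5,fy=2.5,interpolation=cv2.INTER_CUBIC))
for m in [(-.038,.0545,.031),(-.038,.0115,.031),(-.12,.0545,.005),(-.12,.0115,.005),(-.043,.033,.031),(-.065,.033,.031)]:
    t=np.radians(8.4);print(m,2.5*(proj("wrist",[.603+np.cos(t)*m[0]-np.sin(t)*m[1],.428+np.sin(t)*m[0]+np.cos(t)*m[1],m[2]],i)-[100,60]))
```

```text
(-0.038, 0.0545, 0.031) [286.9874 367.0053]
(-0.038, 0.0115, 0.031) [493.7196 367.5589]
(-0.12, 0.0545, 0.005) [316.1435 595.6485]
(-0.12, 0.0115, 0.005) [465.5163 596.1314]
(-0.043, 0.033, 0.031) [390.271  389.8263]
(-0.065, 0.033, 0.031) [390.259  480.4567]
```

View pics/w2.png

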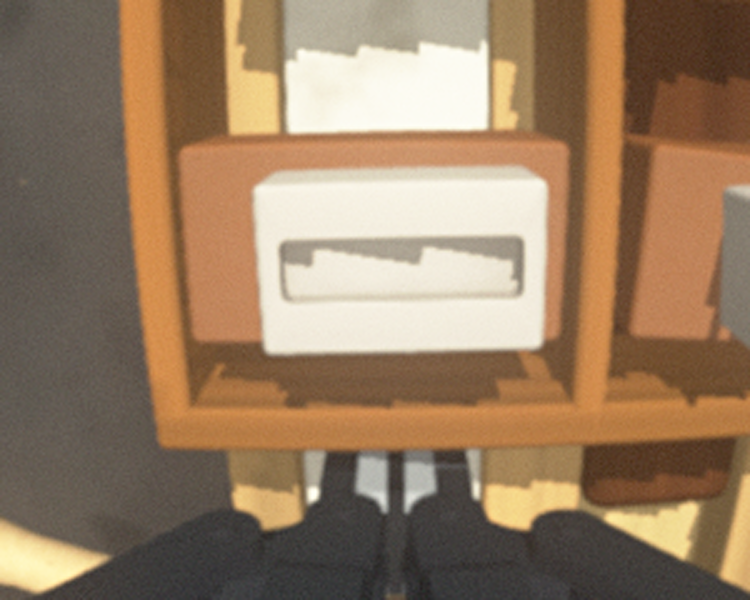

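Fingers (centre ~397 px) sit centred over the stone (edges ~303–490 px) just in front of the bar (lower edge ~row 445). Now I press gently.

>>> {"fn": "move_arm", "kwargs": {
  "commands": [
    [[0,0,-0.02,0,0,0],[0,0,-0.03,0,0,0],[0,0,-0.04,0,0,0],[0,0,-0.04,0,0,0],[0,0,-0.05,0,0,0],[0,0,-0.05,0,0,0],[0,0,-0.06,0,0,0],[0,0,-0.06,0,0,0],[0,0,-0.06,0,0,0],[0,0,-0.06,0,0,0]]
  ]
}}

```text
t: 16.45
eef_pos: [0.5443, 0.4526, 0.0494]
orientation: [-3.132, -0.232, -0.001]
contact_force: [-1.5, -1.4, 6.8]
width: -0.003
gripper_force: 3.3
```

>>> {"fn": "move_arm", "kwargs": {
  "commands": [
    [[0,0,-0.015,0,0,0],[0,0,-0.025,0,0,0],[-0.03,-0.004,-0.025,0,0,0],[-0.1,-0.015,-0.025,0,0,0],[-0.18,-0.026,-0.025,0,0,0],[-0.26,-0.038,-0.025,0,0,0],[-0.34,-0.05,-0.025,0,0,0],[-0.42,-0.062,-0.025,0,0,0],[-0.48,-0.07,-0.025,0,0,0],[-0.5,-0.074,-0.025,0,0,0]]
  ]
}}

```text
t: 17.7
eef_pos: [0.4979, 0.4465, 0.0493]
orientation: [-3.129, -0.23, -0.012]
contact_force: [4.3, -0.3, 13.3]
width: 0.001
gripper_force: 6.9
```

Run:
```python
from h import *
import cv2
im=read_camera("top");a=im[130:275,180:330,::-1];i=read_camera("scene")[145:290,165:325,::-1]
cv2.imwrite("pics/t2.png",np.hstack([cv2.resize(x,(400,400),interpolation=cv2.INTER_CUBIC) for x in (a,i)]))
```

```text
(no output)
```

View pics/t2.png

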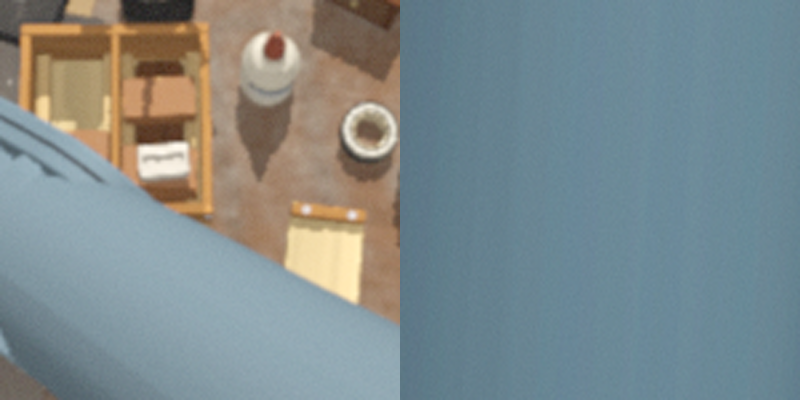

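The arm hides most of both views, but the back block has left the back of the left bay, so stone and blocks moved forward. On to the second stroke.

>>> {"fn": "move_arm", "kwargs": {
  "commands": [
    [[0,0,0.1,0,0,0],[0,0,0.15,0,0,0],[0.1,0.015,0.15,0,0,0],[0.2,0.03,0.15,0,0,0],[0.3,0.044,0.15,0,0,0],[0.4,0.059,0.15,0,0,0],[0.48,0.071,0.15,0,0,0],[0.5,0.074,0.15,0,0,0],[0.5,0.074,0.1,0,0,0],[0.5,0.074,0.05,0,0,0]]
  ]
}}

```text
t: 19.05
eef_pos: [0.5434, 0.4522, 0.0503]
orientation: [3.133, 0.233, -0.001]
contact_force: [0.3, -0.4, 0.5]
width: -0.002
gripper_force: 0.0
```

>>> {"fn": "move_arm", "kwargs": {
  "commands": [
    [[0,0,-0.02,0,0,0],[0,0,-0.04,0,0,0],[0,0,-0.055,0,0,0],[-0.06,-0.009,-0.055,0,0,0],[-0.14,-0.02,-0.055,0,0,0],[-0.22,-0.032,-0.055,0,0,0],[-0.3,-0.044,-0.055,0,0,0],[-0.38,-0.056,-0.055,0,0,0],[-0.46,-0.068,-0.055,0,0,0],[-0.5,-0.074,-0.055,0,0,0]]
  ]
}}

```text
t: 20.3
eef_pos: [0.4989, 0.4456, 0.0493]
orientation: [-3.13, -0.229, -0.015]
contact_force: [6.1, -2.2, 17.4]
width: 0.0
gripper_force: 8.9
```

>>> {"fn": "move_arm", "kwargs": {
  "commands": [
    [[0,0,0.1,0,0,0],[0,0,0.2,0,0,0],[0,0,0.3,0,0,0],[0,0,0.4,0,0,0],[0,0,0.5,0,0,0],[0,0,0.6,0,0,0],[0,0,0.7,0,0,0],[0,0,0.8,0,0,0],[0,0,0.9,0,0,0],[0,0,0.95,0,0,0]]
  ],
  "claw": 0.3
}}

```text
t: 21.55
eef_pos: [0.4942, 0.445, 0.1411]
orientation: [-3.132, -0.232, -0.001]
contact_force: [0.8, -0.4, -0.6]
width: 0.699
gripper_force: 0.0
```

Run:
```python
from h import *
import cv2
i=camera_info("wrist");im=read_camera("wrist");print(telemetry.get_obs()["eef_pos"])
cv2.imwrite("pics/w3.png",cv2.resize(im[60:300,100:400,::-1],None,fx=2.5,fy=2.5,interpolation=cv2.INTER_CUBIC))
for m in [(-.038,.0545,.067),(-.038,.0115,.067),(-.12,.0545,.026),(-.12,.0115,.026),(-.15,.053,.027),(-.15,.013,.027),(-.18,.053,.027),(-.18,.013,.027)]:
    t=np.radians(8.4);print(m,2.5*(proj("wrist",[.603+np.cos(t)*m[0]-np.sin(t)*m[1],.428+np.sin(t)*m[0]+np.cos(t)*m[1],m[2]],i)-[100,60]))
np.savez("w3.npz",**i)
```

```text
[0.4943 0.4451 0.1415]
(-0.038, 0.0545, 0.067) [310.3414 112.3669]
(-0.038, 0.0115, 0.067) [475.9956 112.7178]
(-0.12, 0.0545, 0.026) [329.6176 353.4282]
(-0.12, 0.0115, 0.026) [456.4554 353.7733]
(-0.15, 0.053, 0.027) [336.1448 433.8219]
(-0.15, 0.013, 0.027) [449.6286 434.148 ]
(-0.18, 0.053, 0.027) [338.6792 505.4206]
(-0.18, 0.013, 0.027) [446.8646 505.7443]
```

View pics/w3.png

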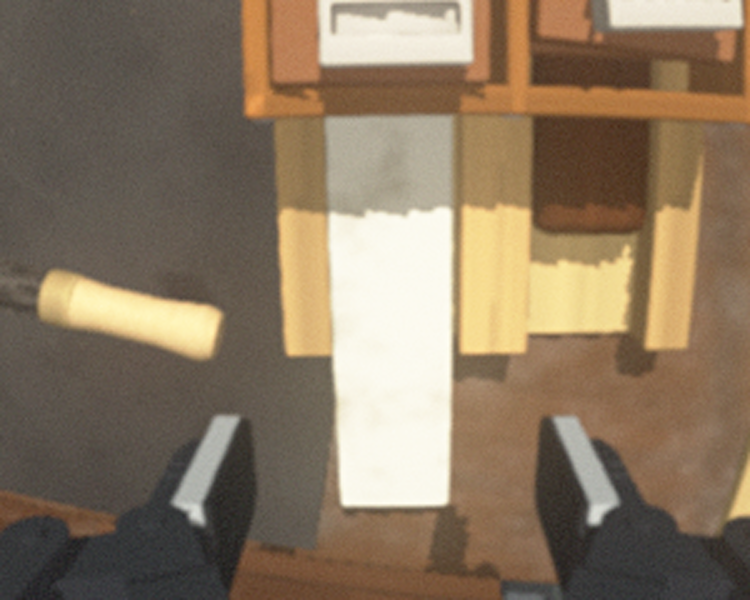

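Stone nose is at about row 505 (crate x ≈ -180 mm), centred in its channel with ~60 mm of free sides; both towers still stand. Now I grip the nose sides and pull.

>>> {"fn": "move_arm", "kwargs": {
  "commands": [
    [[-0.1,-0.014,-0.05,0,0,0],[-0.2,-0.028,-0.1,0,0,0],[-0.3,-0.042,-0.2,0,0,0],[-0.4,-0.056,-0.35,0,0,0],[-0.47,-0.066,-0.5,0,0,0],[-0.47,-0.066,-0.65,0,0,0],[-0.47,-0.066,-0.8,0,0,0],[-0.47,-0.066,-0.9,0,0,0],[-0.47,-0.066,-0.97,0,0,0],[-0.47,-0.066,-1,0,0,0]]
  ]
}}

```text
t: 22.85
eef_pos: [0.447, 0.4381, 0.0399]
orientation: [3.133, 0.232, -0.0]
contact_force: [0.5, 0.6, 0.3]
width: 0.701
gripper_force: 0.0
```

>>> {"fn": "move_arm", "kwargs": {
  "commands": [
    [[0,0,-0.04,0,0,0],[0,0,-0.08,0,0,0],[0,0,-0.12,0,0,0],[0,0,-0.14,0,0,0],[0,0,-0.14,0,0,0],[0,0,-0.14,0,0,0],[0,0,-0.14,0,0,0],[0,0,-0.14,0,0,0],[0,0,-0.14,0,0,0],[0,0,-0.14,0,0,0]]
  ],
  "claw": 0.45
}}

```text
t: 24.1
eef_pos: [0.447, 0.4382, 0.0263]
orientation: [-3.133, -0.232, -0.0]
contact_force: [0.8, -0.0, -0.2]
width: 0.548
gripper_force: 0.0
```

>>> {"fn": "move_arm", "kwargs": {
  "commands": [
    [[0,0,0,0,0,0],[0,0,0,0,0,0],[0,0,0,0,0,0],[0,0,0,0,0,0],[0,0,0,0,0,0],[0,0,0,0,0,0],[0,0,0,0,0,0],[-0.02,-0.003,0,0,0,0],[-0.05,-0.007,0,0,0,0],[-0.08,-0.012,0,0,0,0]]
  ],
  "claw": 1,
  "newtons": 28
}}

```text
t: 25.35
eef_pos: [0.4392, 0.4369, 0.0264]
orientation: [-3.133, -0.232, -0.001]
contact_force: [1.7, -0.2, 3.0]
width: 0.464
gripper_force: 28.9
```

>>> {"fn": "move_arm", "kwargs": {
  "commands": [
    [[-0.04,-0.006,0,0,0,0],[-0.09,-0.013,0,0,0,0],[-0.14,-0.021,0,0,0,0],[-0.19,-0.028,0,0,0,0],[-0.24,-0.035,0,0,0,0],[-0.29,-0.043,0,0,0,0],[-0.33,-0.049,0,0,0,0],[-0.36,-0.053,0,0,0,0],[-0.38,-0.056,0,0,0,0],[-0.38,-0.056,0,0,0,0]]
  ]
}}

```text
t: 26.6
eef_pos: [0.4005, 0.4312, 0.0262]
orientation: [3.133, 0.233, -0.001]
contact_force: [-1.4, -0.6, -0.3]
width: 0.467
gripper_force: 28.2
```

>>> {"fn": "move_arm", "kwargs": {
  "commands": [
    [[0,0,0,0,0,0],[0,0,0,0,0,0],[0,0,0,0,0,0],[0,0,0,0,0,0],[0.1,0.015,0,0,0,0],[0.2,0.03,0,0,0,0],[0.3,0.044,0,0,0,0],[0.4,0.059,0,0,0,0],[0.5,0.074,0,0,0,0],[0.54,0.08,0,0,0,0]]
  ],
  "claw": 0.35
}}

```text
t: 27.85
eef_pos: [0.4559, 0.4393, 0.0263]
orientation: [-3.133, -0.231, -0.001]
contact_force: [-0.3, -0.1, -0.5]
width: 0.651
gripper_force: 0.0
```

Run:
```python
from h import *
import cv2
i=camera_info("wrist");im=read_camera("wrist");print(telemetry.get_obs()["eef_pos"])
cv2.imwrite("pics/w4.png",cv2.resize(im[60:384,60:460,::-1],None,fx=1.8,fy=1.8,interpolation=cv2.INTER_CUBIC))
for m in [(-.038,.0545,.067),(-.038,.0115,.067),(-.12,.0545,.026),(-.054,.033,.027),(-.12,.033,.027)]:
    t=np.radians(8.4);print(m,1.8*(proj("wrist",[.603+np.cos(t)*m[0]-np.sin(t)*m[1],.428+np.sin(t)*m[0]+np.cos(t)*m[1],m[2]],i)-[60,60]))
# white extent
for r in range(60,330,12):
    row=im[r,230:285].astype(int);w=np.where((row.min(1)>140)&(row.max(1)-row.min(1)<45))[0]
    print(r,len(w),(w.min()+230,w.max()+230) if len(w) else "",im[r,258])
```

```text
[0.456  0.4393 0.0263]
(-0.038, 0.0545, 0.067) [ 210.4554 -133.7339]
(-0.038, 0.0115, 0.067) [ 495.5168 -134.0644]
(-0.12, 0.0545, 0.026) [266.1183 272.658 ]
(-0.054, 0.033, 0.027) [353.8148  -8.5294]
(-0.12, 0.033, 0.027) [353.5756 274.9072]
60 0  [129 118  92]
72 10 (np.int64(247), np.int64(274)) [162 151 142]
84 20 (np.int64(244), np.int64(280)) [160 156 139]
96 55 (np.int64(230), np.int64(284)) [242 237 224]
108 55 (np.int64(230), np.int64(284)) [243 238 224]
120 55 (np.int64(230), np.int64(284)) [244 239 225]
132 55 (np.int64(230), np.int64(284)) [242 238 224]
144 55 (np.int64(230), np.int64(284)) [240 237 220]
156 55 (np.int64(230), np.int64(284)) [237 230 213]
168 55 (np.int64(230), np.int64(284)) [232 226 206]
180 55 (np.int64(230), np.int64(284)) [231 225 201]
192 55 (np.int64(230), np.int64(284)) [228 222 194]
204 55 (np.int64(230), np.int64(284)) [238 233 217]
216 55 (np.int64(230), np.int64(284)) [241 236 222]
228 55 (np.int64(230), np.int64(284)) [242 238 225]
240 55 (np.int64(230), np.int64(284)) [241 238 223]
252 55 (np.int64(230), np.int64(284)) [242 237 223]
264 55 (np.int64(230), np.int64(284)) [240 237 223]
276 55 (np.int64(230), np.int64(284)) [241 237 222]
288 55 (np.int64(230), np.int64(284)) [241 236 221]
300 55 (np.int64(230), np.int64(284)) [239 234 217]
312 1 (np.int64(256), np.int64(256)) [158 153 139]
324 0  [65 62 59]
```

>>> {"fn": "move_arm", "kwargs": {
  "commands": [
    [[0,0,0,0,0,0],[0,0,0,0,0,0],[0,0,0,0,0,0],[0,0,0,0,0,0],[0,0,0,0,0,0],[0,0,0.01,0,0,0],[0,0,0.03,0,0,0],[0,0,0.07,0,0,0],[0,0,0.12,0,0,0],[0,0,0.18,0,0,0]]
  ],
  "claw": 1,
  "newtons": 32
}}

```text
t: 29.15
eef_pos: [0.455, 0.4394, 0.0447]
orientation: [-3.133, -0.232, -0.0]
contact_force: [-0.8, -0.3, -3.3]
width: 0.462
gripper_force: 33.6
```

Run:
```python
import numpy as np,cv2
from h import *
i=dict(np.load("w1.npz"));im=cv2.imread("pics/w1.png")
t=np.radians(1.83)
for m in [(-.1,.029,.008),(-.1,-.029,.008),(.1,.029,.019),(.1,-.029,.019),(.09,.029,.019),(.09,-.029,.019)]:
    print(m,proj("wrist",[.5048+np.cos(t)*m[0]-np.sin(t)*m[1],.2596+np.sin(t)*m[0]+np.cos(t)*m[1],m[2]],i))
cv2.imwrite("pics/c5.png",cv2.resize(im[110:270,300:390],None,fx=3.6,fy=3.6,interpolation=cv2.INTER_CUBIC))
```

```text
(-0.1, 0.029, 0.008) [310.7748 258.3416]
(-0.1, -0.029, 0.008) [348.1582 260.6378]
(0.1, 0.029, 0.019) [339.9715 118.971 ]
(0.1, -0.029, 0.019) [382.5862 126.4751]
(0.09, 0.029, 0.019) [338.7042 126.9991]
(0.09, -0.029, 0.019) [381.2159 134.1756]
```

View pics/c5.png

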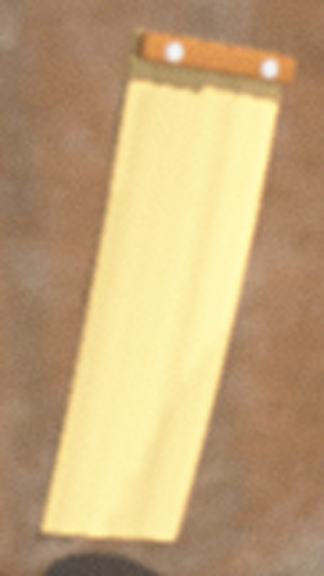

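The crop shows the rest corners at (311,258), (349,260) and stop far corners (339,119), (382,126), all within ~1 px of the fitted pose. Stone is lifted (−3.3 N); carrying it to the rest.

>>> {"fn": "move_arm", "kwargs": {
  "commands": [
    [[0,0,0.12,0,0,0],[0,0,0.25,0,0,0],[-0.02,-0.02,0.4,0,0,0],[-0.02,-0.1,0.55,0,0,-0.02],[-0.02,-0.22,0.65,0,0,-0.04],[0,-0.36,0.7,0,0,-0.06],[0.02,-0.5,0.7,0,0,-0.08],[0.05,-0.64,0.7,0,0,-0.1],[0.08,-0.78,0.7,0,0,-0.12],[0.12,-0.9,0.7,0,0,-0.148]]
  ]
}}

```text
t: 30.4
eef_pos: [0.4671, 0.3482, 0.114]
orientation: [3.141, 0.047, -0.001]
contact_force: [-0.1, -1.0, -4.3]
width: 0.462
gripper_force: 33.6
```

>>> {"fn": "move_arm", "kwargs": {
  "commands": [
    [[0.05,-0.15,0,0,0,0],[0.1,-0.3,0,0,0,0],[0.15,-0.45,0,0,0,0],[0.2,-0.6,-0.05,0,0,0],[0.24,-0.75,-0.15,0,0,0],[0.26,-0.85,-0.25,0,0,0],[0.26,-0.9,-0.35,0,0,0],[0.26,-0.9,-0.45,0,0,0],[0.26,-0.9,-0.52,0,0,0],[0.26,-0.9,-0.55,0,0,0]]
  ]
}}

```text
t: 31.65
eef_pos: [0.4926, 0.2599, 0.0588]
orientation: [-3.141, -0.051, 0.001]
contact_force: [0.2, 0.4, -3.4]
width: 0.463
gripper_force: 33.5
```

Run:
```python
from h import *
import cv2
i=camera_info("wrist");im=read_camera("wrist");o=telemetry.get_obs();print(o["eef_pos"],o["orientation"],o["contact_force"])
cv2.imwrite("pics/w5.png",cv2.resize(im[40:320,100:420,::-1],None,fx=2,fy=2,interpolation=cv2.INTER_CUBIC))
t=np.radians(1.83)
for m in [(-.1,.029,.008),(.09,.029,.008),(.09,-.029,.008),(.09,.029,.019),(.09,-.029,.019),(.078,.02,.058),(.078,-.02,.058)]:
    print(m,2*(proj("wrist",[.5048+np.cos(t)*m[0]-np.sin(t)*m[1],.2596+np.sin(t)*m[0]+np.cos(t)*m[1],m[2]],i)-[100,40]))
```

```text
[0.4926 0.2598 0.0587] [-3.1411 -0.0512  0.0009] [ 0.6934  0.1763 -3.0834]
(-0.1, 0.029, 0.008) [240.7467 557.294 ]
(0.09, 0.029, 0.008) [215.2956  13.5544]
(0.09, -0.029, 0.008) [419.9212  14.0918]
(0.09, 0.029, 0.019) [208.5049   7.4902]
(0.09, -0.029, 0.019) [426.9073   8.0766]
(0.078, 0.02, 0.058) [218.3211  31.9648]
(0.078, -0.02, 0.058) [417.9264  32.5318]
```

View pics/w5.png

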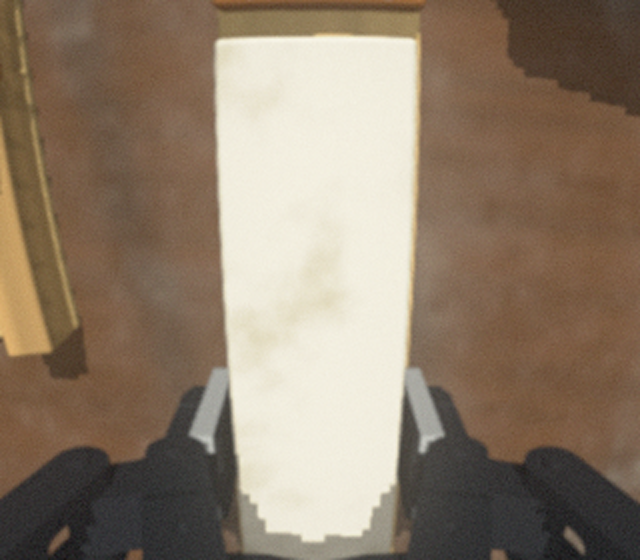

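Stone (far edge at row 38, ~13 mm short of the stop) is aligned with the board (sides 217–417 px vs 218–418 expected). Lowering.

>>> {"fn": "move_arm", "kwargs": {
  "commands": [
    [[0,0,-0.05,0,0,0],[0,0,-0.1,0,0,0],[0,0,-0.15,0,0,0],[0,0,-0.2,0,0,0],[0,0,-0.23,0,0,0],[0,0,-0.25,0,0,0],[0,0,-0.265,0,0,0],[0,0,-0.275,0,0,0],[0,0,-0.28,0,0,0],[0,0,-0.28,0,0,0]]
  ]
}}

```text
t: 32.95
eef_pos: [0.4932, 0.2594, 0.0315]
orientation: [-3.141, -0.05, -0.001]
contact_force: [-0.2, 0.8, -1.7]
width: 0.46
gripper_force: 33.8
```

>>> {"fn": "move_arm", "kwargs": {
  "commands": [
    [[0,0,-0.005,0,0,0],[0,0,-0.01,0,0,0],[0.01,0,-0.01,0,0,0],[0.03,0.001,-0.01,0,0,0],[0.05,0.002,-0.01,0,0,0],[0.07,0.002,-0.01,0,0,0],[0.085,0.003,-0.01,0,0,0],[0.1,0.003,-0.01,0,0,0],[0.1,0.003,-0.01,0,0,0],[0.1,0.003,-0.01,0,0,0]]
  ]
}}

```text
t: 34.2
eef_pos: [0.5033, 0.2597, 0.0303]
orientation: [-3.141, -0.05, -0.001]
contact_force: [-0.2, 0.4, 0.4]
width: 0.462
gripper_force: 33.9
```

>>> {"fn": "move_arm", "kwargs": {
  "commands": [
    [[0,0,0,0,0,0],[0,0,0,0,0,0],[0,0,0,0,0,0],[0,0,0.05,0,0,0],[0,0,0.15,0,0,0],[0,0,0.25,0,0,0],[0,0,0.35,0,0,0],[0,0,0.45,0,0,0],[0,0,0.52,0,0,0],[0,0,0.55,0,0,0]]
  ],
  "claw": 0.35
}}

```text
t: 35.45
eef_pos: [0.5031, 0.2598, 0.0858]
orientation: [-3.141, -0.05, -0.001]
contact_force: [0.4, -0.2, -0.6]
width: 0.652
gripper_force: 0.0
```

>>> {"fn": "move_arm", "kwargs": {
  "commands": [
    [[-0.1,0,0,0,0,0],[-0.2,0,0,0,0,0],[-0.3,-0.01,0,0,0,0],[-0.4,-0.01,0,0,0,0],[-0.5,-0.02,0,0,0,0],[-0.6,-0.02,0,0,0,0],[-0.7,-0.03,0,0,0,0],[-0.8,-0.03,0,0,0,0],[-0.95,-0.03,0,0,0,0],[-1,-0.03,0,0,0,0]]
  ],
  "claw": 1
}}

```text
t: 36.7
eef_pos: [0.4016, 0.2567, 0.0852]
orientation: [3.141, 0.052, -0.001]
contact_force: [-0.1, -0.3, -0.4]
width: -0.004
gripper_force: 0.0
```

>>> {"fn": "move_arm", "kwargs": {
  "commands": [
    [[0,0,-0.1,0,0,0],[0,0,-0.2,0,0,0],[0,0,-0.28,0,0,0],[0,0,-0.36,0,0,0],[0,0,-0.43,0,0,0],[0,0,-0.47,0,0,0],[0,0,-0.47,0,0,0],[0.01,0,-0.47,0,0,0],[0.02,0,-0.47,0,0,0],[0.03,0.001,-0.47,0,0,0]]
  ]
}}

```text
t: 37.95
eef_pos: [0.4062, 0.2568, 0.0385]
orientation: [-3.141, -0.05, -0.001]
contact_force: [0.1, -0.2, 0.4]
width: 0.001
gripper_force: 0.0
```

>>> {"fn": "move_arm", "kwargs": {
  "commands": [
    [[0.01,0,0,0,0,0],[0.02,0,0,0,0,0],[0.03,0.001,0,0,0,0],[0.04,0.001,0,0,0,0],[0.045,0.001,0,0,0,0],[0.05,0.002,0,0,0,0],[0.055,0.002,0,0,0,0],[0.06,0.002,0,0,0,0],[0.06,0.002,0,0,0,0],[0.06,0.002,0,0,0,0]]
  ]
}}

```text
t: 39.2
eef_pos: [0.412, 0.2569, 0.0383]
orientation: [3.141, 0.05, -0.0]
contact_force: [-0.4, -0.0, -0.6]
width: 0.003
gripper_force: 0.4
```

>>> {"fn": "move_arm", "kwargs": {
  "commands": [
    [[0.01,0,0,0,0,0],[0.015,0,0,0,0,0],[0.02,0,0,0,0,0],[0.025,0,0,0,0,0],[0.03,0,0,0,0,0],[0.035,0,0,0,0,0],[0.035,0,0,0,0,0],[0.035,0,0,0,0,0],[0.035,0,0,0,0,0],[0.035,0,0,0,0,0]]
  ]
}}

```text
t: 40.45
eef_pos: [0.4132, 0.2568, 0.0379]
orientation: [3.14, 0.052, -0.005]
contact_force: [-8.6, 0.3, 2.7]
width: 0.001
gripper_force: 3.9
```

>>> {"fn": "move_arm", "kwargs": {
  "commands": [
    [[-0.05,0,0,0,0,0],[-0.15,0,0,0,0,0],[-0.2,0,0.05,0,0,0],[-0.2,0,0.2,0,0,0],[-0.2,0,0.35,0,0,0],[-0.2,0,0.5,0,0,0],[-0.1,0,0.65,0,0,0],[0,0,0.8,0,0,0],[0,0,0.9,0,0,0],[0,0,1,0,0,0]]
  ]
}}

```text
t: 41.7
eef_pos: [0.4151, 0.2568, 0.139]
orientation: [3.141, 0.05, -0.0]
contact_force: [-0.5, 0.8, -0.7]
width: 0.001
gripper_force: 0.0
```

>>> {"fn": "move_arm", "kwargs": {
  "commands": [
    [[0.1,0,0.1,0,0,0],[0.2,0,0.2,0,0,0],[0.3,0,0.3,0,0,0],[0.4,0,0.4,0,0,0],[0.5,0,0.5,0,0,0],[0.6,0,0.6,0,0,0],[0.6,0,0.7,0,0,0],[0.6,0,0.8,0,0,0],[0.6,0,0.9,0,0,0],[0.6,0,1,0,0,0]]
  ]
}}

```text
t: 42.95
eef_pos: [0.4752, 0.257, 0.239]
orientation: [3.141, 0.05, -0.0]
contact_force: [-0.7, 0.3, 0.7]
width: -0.004
gripper_force: 0.0
```

Run:
```python
from h import *
import cv2
i=camera_info("wrist");im=read_camera("wrist");cv2.imwrite("pics/w6.png",im[:,:,::-1]);print(telemetry.get_obs()["eef_pos"])
hsv=cv2.cvtColor(im,cv2.COLOR_RGB2HSV);m=((hsv[...,1]<45)&(hsv[...,2]>140)).astype(np.uint8)
n,l,s,c=cv2.connectedComponentsWithStats(m)
for k in range(1,n):
    if s[k,4]>60:
        cn=cv2.findContours((l==k).astype(np.uint8),0,2)[0][0];b=cv2.boxPoints(cv2.minAreaRect(cn))
        print(s[k],[np.round(onz("wrist",p,.030,i)[:2],4).tolist() for p in b])
t=np.radians(1.83)
print("expect stone:",[[round(float(v),4) for v in (.5048+np.cos(t)*x-np.sin(t)*y,.2596+np.sin(t)*x+np.cos(t)*y)] for x in(-.082,.09) for y in(-.02,.02)])
# tower tops: expected at z=.083/.087
t=np.radians(8.4)
for y,z in((.033,.083),(-.033,.087)):
    for x in(-.015,-.02): print("tower",y,proj("wrist",[.603+np.cos(t)*x-np.sin(t)*y,.428+np.sin(t)*x+np.cos(t)*y,z],i))
```

```text
[0.4759 0.2574 0.2403]
[  0   0  15  12 129] [[0.7186, 0.6474], [0.7089, 0.6124], [0.6908, 0.6094], [0.6996, 0.6439]]
[263   0  35  12 159] [[0.6569, 0.2571], [0.6593, 0.2198], [0.6459, 0.2195], [0.6436, 0.2567]]
[466   0   6  33 175] [[0.7078, -0.0089], [0.7107, -0.0183], [0.6634, -0.016], [0.6611, -0.0068]]
[458   2   4  21  64] [[0.6715, 0.007], [0.7005, 0.0057], [0.7021, 0.0004], [0.6729, 0.0018]]
[106  24  38  32 769] [[0.6257, 0.4473], [0.6349, 0.399], [0.6081, 0.3888], [0.5979, 0.4361]]
[ 57  49  33  28 601] [[0.6058, 0.5239], [0.6136, 0.4709], [0.5888, 0.4601], [0.5797, 0.5118]]
[ 238   48   38  155 5451] [[0.5999, 0.2823], [0.6012, 0.2423], [0.4247, 0.2347], [0.4233, 0.2785]]
[  0 151  22  76 904] [[0.4848, 0.6605], [0.4864, 0.6126], [0.3631, 0.6311], [0.354, 0.6848]]
[242 223  14  41 429] [[0.3386, 0.2731], [0.3965, 0.2722], [0.3965, 0.2573], [0.3387, 0.2571]]
[261 223  13  42 425] [[0.3968, 0.2506], [0.3977, 0.2365], [0.3385, 0.2317], [0.3375, 0.2467]]
[335 233  36  49 655] [[0.3761, 0.1698], [0.391, 0.1458], [0.3075, 0.0899], [0.2904, 0.1167]]
[  0 236  38  23 231] [[0.31
[... 162 characters left out ...]
]
[490 259  22  30 344] [[0.3261, -0.141], [0.3192, -0.2051], [0.2482, -0.2481], [0.2605, -0.1755]]
[414 274   7  24  72] [[0.3137, 0.019], [0.3126, 0.0076], [0.2664, -0.0082], [0.268, 0.004]]
[338 302  16  14  84] [[0.2645, 0.1353], [0.2722, 0.1328], [0.2492, 0.1019], [0.2409, 0.1043]]
[  0 367  29  17 291] [[-0.2679, 1.0786], [-0.1394, 0.9887], [-0.0598, 0.8215], [-0.1601, 0.8794]]
[479 373  12   9  67] [[-0.0561, -0.3292], [-0.0488, -0.3614], [-0.0891, -0.4001], [-0.0961, -0.3657]]
expect stone: [[0.4235, 0.237], [0.4222, 0.277], [0.5954, 0.2425], [0.5941, 0.2825]]
tower 0.033 [68.7933 68.0992]
tower 0.033 [69.2914 72.6055]
tower -0.033 [120.0472  51.6602]
tower -0.033 [120.566   56.5329]
```

Run:
```python
from h import *
import cv2
i=camera_info("wrist");im=read_camera("wrist");top=read_camera("top")
t=np.radians(1.83)
for y in(-.012,.012):
  for x in np.arange(.084,.103,.002):
    p=proj("wrist",[.5048+np.cos(t)*x-np.sin(t)*y,.2596+np.sin(t)*x+np.cos(t)*y,.025],i);print(round(float(x),3),im[int(round(p[1])),int(round(p[0]))],end=" ")
  print()
def comps(img,box):
    h=cv2.cvtColor(img,cv2.COLOR_RGB2HSV);m=((h[...,1]<45)&(h[...,2]>150)).astype(np.uint8);k=np.zeros_like(m);x0,y0,x1,y1=box;k[y0:y1,x0:x1]=m[y0:y1,x0:x1]
    n,l,s,c=cv2.connectedComponentsWithStats(k);return [(s[j].tolist(),c[j]) for j in range(1,n) if s[j,4]>40]
a=comps(im,(45,15,150,85));b=comps(top,(185,135,262,215));c0=comps(cv2.imread("pics/top0.png")[:,:,::-1].copy(),(185,135,262,208))
print(a,b,c0,sep="\n")
for p in a:
  for q in b:
    print(*tri([ray("wrist",p[1],i),ray("top",q[1])]))
```

```text
0.084 [254 253 249] 0.086 [254 253 248] 0.088 [255 255 251] 0.09 [255 255 252] 0.092 [222 175 124] 0.094 [219 155  92] 0.096 [223 159  96] 0.098 [225 158  99] 0.1 [179 143 110] 0.102 [161 132 109] 
0.084 [254 254 249] 0.086 [254 253 248] 0.088 [255 255 251] 0.09 [255 255 252] 0.092 [221 168 121] 0.094 [218 151  90] 0.096 [221 157  93] 0.098 [225 162 101] 0.1 [179 144 110] 0.102 [161 133 111] 
[([107, 26, 38, 31, 737], array([124.8806,  40.8223])), ([58, 50, 29, 27, 542], array([72.3653, 63.6033]))]
[([232, 181, 19, 14, 229], array([240.8952, 187.6987])), ([198, 186, 19, 12, 223], array([206.9596, 191.4798]))]
[([198, 173, 21, 22, 410], array([207.7049, 183.4561])), ([232, 181, 19, 14, 235], array([240.9064, 187.7617]))]
[0.607  0.394  0.0781] 0.0004643104142952082
[ 0.6391  0.4854 -0.1161] 0.006064007253614048
[0.5789 0.3876 0.1806] 0.0037254344675918503
[0.5897 0.4585 0.0787] 0.00027050859173138484
```

```bash
python3 -c "
from plant import ticket;print(ticket.close_job())"
```

```text
the job is handed in; nothing more can be done
None
```

I drew the stone out and laid it flat, lengthwise on the rest against the stop. Both towers are standing, the wooden bar was not touched, and the job was handed in at about 43 s.

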